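# Feed a row of specimens to the end stop and shut the keeper

### The arm

A 6-joint arm with a two-finger parallel gripper is mounted at the origin on a cart in front of the work surface, level with it; the furniture and walls round the work are solid. World frame = base frame: x ahead of the robot, y to its left, z up, the work surface at z = 0. Lengths are in m, angles in rad, forces in N, time in s.
With the tool pointing down it reaches from about 0.375 to 0.825 m from the base axis. Payload 5.5 kg.
Tool frame: the origin (TCP) lies at the very end of the fingers, on their centre line; the grasp point (between the pads) lies 19 mm behind it; z points along the fingers, y is the line along which they close (so a half turn about z gives the same grasp; the last joint's range is limited). The gripper opens to 85 mm and grips with 20 to 120 N. Pads are 22 mm wide; open, the fingers measure 114 mm over their backs; the gripper's body (76 mm by 85 mm) begins 54 mm behind the grasp point. The pads swing forward as they close: fully open they stand 13 mm farther back than shut.
Start: joints at [-1.218, 0.314, -0.047, 1.21, 0, 1.571], TCP at [0.207, -0.563, 0.209] pointing down, gripper open.
Joint ranges: [-2.67, 2.67], [-0.69, 1.73], [-1.03, 1.25], [-2.08, 2.16], [-1.42, 1.45], [-3.14, 3.14]. Speed limits (rad/s): [2.39, 2.39, 3.01, 3.14, 3.14, 3.14].

### API

Orientations are given as [roll, pitch, yaw] about the fixed x, y, z axes, in that order (R = Rz(yaw) Ry(pitch) Rx(roll)).
In Python, from cell import robot gives the robot as it stands. The module is installed in compiled form; this text tells all that it offers.
- The arm moves only by the tool jog_arm, never from a script. Its argument "plan" is a list of rows, each an object of numbers: "tx", "ty", "tz": the shift along the world's x, y, z in units of 25 mm (1.0 is 25 mm); "roll": the turn about the world's z in degrees. In form: [{"tx": .., "ty": .., "tz": .., "roll": ..}, ...]. A call has 1 to 20 rows; each row shifts and turns the commanded pose from where the row before left it; what a row does not reach is not made up. A row lasts 1/12 s, in which the tool goes at most 41.7 mm and 7.16 degrees, less where a joint would pass 70% of its speed; a pose out of reach is approached as far as the arm can. A call is refused whole if a number of a shift passes 1 or a number of a turn 7.16, either way. A call with a gripper value outside its range is refused whole. "grip" is the opening in per cent of the stroke, from 0 (shut) to 100 (fully open), set as the call begins (left out, the last holds). The fingers move at their own pace and stop on an object; "force" is the grip in N (left out, the last holds). Time passes only in rows, so rows that do not move let the fingers close. It gives the time, the measured TCP pose, the force, the opening and the grip force at its end, in the units of the state.
- robot.get_state(): the state, without advancing time (a new reading comes with each control period).
- robot.camera(name): name is "scene" or "side" or "wrist"; returns a dict with "pixels" (384x512x3 uint8, blue, green, red), "vfov" (degrees; the focal length in pixels is half the picture's height over the tangent of half this angle, whatever the lens; pixels are square), "cx", "cy" (the principal point, pixels), "eye" and "orientation" of the camera in the world; the wrist camera has in their place "T_tool_cam" (4x4, takes a point from camera to tool coordinates, whose origin is the TCP and whose axes are the flange's). Camera axes: x right, y down, z forward; pixel columns grow to the right and rows downward; lengths in m; the calibration is good to about 2 mm. A picture is of the moment at which its call begins: read the wrist's pose just before it. There is no depth.
- robot.finish_job(): hands the job in; it is judged then, once.
Trained networks look in a picture, given as the dict that the camera call returned (one of the last four; its "shot" number tells which), for a name from the list of things; names that differ only in an ending like _2 or _b are one class to them, and where a whole thing is asked for, a point or a joint stands for the part that bears it (a point fixed in the world has none). Each returns a list of dicts, best first, with "p" (0 to 1); they miss things now and then, are a little off and sometimes report something else, mostly with a low value. They report only what shows in the picture. A call takes as long as a camera call.
- robot.search_frame(picture, thing): "centre" ([x, y, z] in m, in world coordinates, good to about 4 mm: the middle of the surface that is visible of it).
The state is a dict: "clock": time; "joint_pos": joint angles; "joint_velocities": joint speeds; "tau": joint torques, N m; "position": TCP position; "tcp_rot": TCP orientation; "ft_force": force on the tool from outside, world axes, zero at the start; "wrist_torque": the same for the moment, N m; "grip_width": finger opening in m; "gripper_force": force on a finger pad.
Only numpy, scipy, OpenCV 4.12 (cv2) and the standard library are available. Lean on these libraries where they do the work, as an engineer would, in place of code of your own. Each camera call takes 0.05 s, during which the arm holds its last target. There are 200 camera calls.

### The job

Push the row of four resin specimens along the aluminium rail, all together, until they sit tight against the steel end stop and one another; then swing the blue keeper blade shut across the rail behind them, as far as it goes. Do it all by pushing with the fingertips: pick nothing up, keep the specimens flat in the rail and do not pull the row apart. Leave the loupe, the blue tin and the steel weight where they stand.

Things in the scene. Friction and masses are not known exactly. Their poses are not given: they have to be found in the camera images.
- rail: straight aluminium channel fixed to the bench, 250 mm long along its y axis, 46 mm wide; origin on the bench under its middle, z up. Open end at -y, end stop at +y. Floor 5 mm above the bench, inner width 32.4 mm; the low side walls end 11 mm above the bench, so the specimens stand out above them. The four specimens start touching in one row (gaps under 1 mm), 45 to 85 mm short of the stop
- stop_face (a point): middle of the face of the steel end stop, at the height of the rail's floor: x = 0, y = +110 mm in the rail's frame. The stop block is 44 mm wide and ends 29 mm above the bench. With all four specimens tight home the hindmost is centred at about y = +4 mm in the rail's frame and its back edge is at y = -12 mm
- pivot (a point): point on the vertical pivot axis of the blue keeper blade, beside the rail on its +x side: x = +42, y = -18.5 mm in the rail's frame, 13 mm above the bench. The pivot boss is 13 mm thick and its pin ends 38 mm above the bench
- blade (a joint): keeper blade angle v: 0 = fully open, 2.2 = fully shut (its stop), square across the rail, 4 mm behind the hindmost specimen. Starts at 0.05 to 0.5. Points from the pivot along (cos a, sin a) in the rail's frame, a = 5.34 - v: open it points outward (+x, -y); closing, its end sweeps by the -y side in over the rail, clockwise from above. Friction 0.03 N m; stays where left
- blade_end (a point): free end of the blue keeper blade, at half its height. The blade is an upright flat bar 5 mm thick, its free end 62 mm from the pivot axis, and spans 13 to 33 mm above the bench, so it passes over the rail's walls
- specimen_a: round puck of cast resin, black, with a polished metal patch (round) on its flat top; 30.4 mm diameter, 16 mm tall, 25 g or so; origin at the centre of its underside, z up. One of the four in the row; the order of the four varies
- specimen_b: round puck of cast resin, red, with a polished metal patch (rectangular) on its flat top; 30.4 mm diameter, 18 mm tall, 25 g or so; origin at the centre of its underside, z up. One of the four in the row; the order of the four varies
- specimen_c: round puck of cast resin, green, with a polished metal patch (rectangular) on its flat top; 30.4 mm diameter, 17 mm tall, 25 g or so; origin at the centre of its underside, z up. One of the four in the row; the order of the four varies
- specimen_d: round puck of cast resin, black, with a polished metal patch (round) on its flat top; 30.4 mm diameter, 19 mm tall, 25 g or so; origin at the centre of its underside, z up. One of the four in the row; the order of the four varies
- loupe: small black eye loupe, a short cone 38 mm across, 37 mm tall, loose on the bench beside the rail; origin at the centre of its underside. Not to be disturbed
- paste_tin: round blue tin with lid, 55 mm across, 22 mm tall, loose on the bench beside the rail; origin at the centre of its underside. Not to be disturbed
- steel_weight: brown-grey turned steel cylinder, 45 mm across, 51 mm tall, loose on the bench beside the rail; origin at the centre of its underside. Not to be disturbed

How it is judged:
On the way, in this order (a step that is already met when the one before it is completed fails the run):
1. all four specimens are home against the stop while the keeper blade is still open (y of each of specimen_a, specimen_b, specimen_c, specimen_d in the frame of rail above -0.0004 m and x of specimen_a in the frame of rail between -0.004 and 0.004 m and height (world z) of specimen_a between 0.003 and 0.009 m and angle between each of specimen_a, specimen_b, specimen_c, specimen_d's own z axis and vertical below 0.1 rad and x of specimen_b in the frame of rail between -0.004 and 0.004 m and height (world z) of specimen_b between 0.003 and 0.009 m and x of specimen_c in the frame of rail between -0.004 and 0.004 m and height (world z) of specimen_c between 0.003 and 0.009 m and x of specimen_d in the frame of rail between -0.004 and 0.004 m and height (world z) of specimen_d between 0.003 and 0.009 m and value of joint blade below 0.9 rad), for 0.2 s.
2. the keeper blade is shut behind them (value of joint blade above 2.08 rad), for 0.2 s.
At the end, for the whole second after the job is handed in: All four specimens lie flat and at rest on the rail's floor, packed against the end stop with no more than 4 mm of slack in all, and the keeper blade is shut to within 0.12 rad of its stop (y of each of specimen_a, specimen_b, specimen_c, specimen_d in the frame of rail above -0.0004 m and x of specimen_a in the frame of rail between -0.004 and 0.004 m and height (world z) of specimen_a between 0.003 and 0.009 m and angle between each of specimen_a, specimen_b, specimen_c, specimen_d's own z axis and vertical below 0.1 rad and x of specimen_b in the frame of rail between -0.004 and 0.004 m and height (world z) of specimen_b between 0.003 and 0.009 m and x of specimen_c in the frame of rail between -0.004 and 0.004 m and height (world z) of specimen_c between 0.003 and 0.009 m and x of specimen_d in the frame of rail between -0.004 and 0.004 m and height (world z) of specimen_d between 0.003 and 0.009 m and value of joint blade above 2.08 rad and linear speed of each of specimen_a, specimen_b, specimen_c, specimen_d below 0.02 m/s); the robot touches nothing.
It fails at once if a specimen is lifted off the rail's floor by more than 12 mm (height (world z) of any of specimen_a, specimen_b, specimen_c, specimen_d above 0.017 m).
It fails at once if a specimen is tipped by more than 0.4 rad (angle between any of specimen_a, specimen_b, specimen_c, specimen_d's own z axis and vertical above 0.4 rad).
It fails at once if the row is pulled apart: more than 20 mm of gap in all between its ends (distance between any of specimen_b, specimen_c, specimen_d and specimen_a above 0.1112 m or distance between any of specimen_c, specimen_d and specimen_b above 0.1112 m or distance between specimen_d and specimen_c above 0.1112 m).
It fails at once if the loupe, the tin or the steel weight is moved by more than 20 mm (distance of any of loupe, paste_tin, steel_weight from where it was at the start of the episode above 0.02 m).
It also fails if it takes over 45 s, if anything falls off the work surface, if the arm or the gripper's body presses on something with over 40 N, if the wrist force passes 120 N, or if a joint passes its speed limit or range.

## Working session

There is one attempt and no reset: what is moved stays moved. The work goes in short steps, Python scripts to look and compute and a tool call to move; the robot and the scene stay as the last step left them, time stands still between calls to the robot, and variables do not carry over. Pictures are saved under pics/ and viewed, at most 10 in all, crops included, and the job is handed in when it is done.

Besides the shell and the picture viewer there is one more tool, called after "Call:" as a command line: name --argument value ..., lists and objects as JSON in quotes. jog_arm: Moves the arm, as the interface text tells. Its arguments: {"type":"object","properties":{"plan":{"type":"array","items":{"type":"object","properties":{"tx":{"type":"number"},"ty":{"type":"number"},"tz":{"type":"number"},"roll":{"type":"number"}}}},"grip":{"type":"number"},"force":{"type":"number"}},"required":["plan"]}

```bash
mkdir -p pics; cat > h.py <<'E'
import numpy as np, cv2
from cell import robot
from scipy.spatial.transform import Rotation as R
def cam(n,f=None):
    p=robot.camera(n)
    if f: cv2.imwrite('pics/'+f,p['pixels'])
    return p
E
python3 - <<'E'
from h import *
s=robot.get_state();print(s['clock'],s['position'],s['tcp_rot'],s['grip_width'])
for n in ('scene','side'):
    p=cam(n,n+'0.png');print(n,{k:v for k,v in p.items() if k!='pixels'})
    for t in ['rail','stop_face','pivot','blade','blade_end','specimen_a','specimen_b','specimen_c','loupe','paste_tin','steel_weight']:
        try:
            r=robot.search_frame(p,t)
            print(t,[(np.round(d['centre'],4).tolist(),round(d['p'],2)) for d in r[:4]])
        except Exception as e: print(t,e)
E
```

```text
0.0 [ 0.20710264 -0.56246288  0.20791511] [-3.13986390e+00  4.95076279e-06  3.52796981e-01] 0.08536046935353354
scene {'vfov': 50.37071983295036, 'cx': 255.4424689127096, 'cy': 184.37938083973953, 'eye': array([0.2241923 , 0.64784356, 0.72763719]), 'orientation': array([-2.45729914, -0.00891526, -2.46163024]), 'shot': 1}
rail [([0.5231, 0.2682, -0.0002], 0.67), ([0.6241, 0.2699, 0.0196], 0.39)]
stop_face [([0.5222, 0.2684, 0.0068], 0.92), ([0.4084, 0.2448, 0.0502], 0.49)]
pivot [([0.5213, 0.268, 0.0014], 0.75)]
blade [([0.5598, 0.1821, 0.0278], 0.41)]
blade_end [([0.5563, 0.18, 0.0299], 0.49)]
specimen_a [([0.5188, 0.2558, 0.0222], 0.73), ([0.5032, 0.1948, 0.0255], 0.68), ([0.4993, 0.1635, 0.0214], 0.57), ([0.5124, 0.2259, 0.0244], 0.48)]
specimen_b [([0.5188, 0.2558, 0.0222], 0.73), ([0.5032, 0.1948, 0.0255], 0.68), ([0.4993, 0.1635, 0.0214], 0.57), ([0.5124, 0.2259, 0.0244], 0.48)]
specimen_c [([0.5188, 0.2558, 0.0222], 0.73), ([0.5032, 0.1948, 0.0255], 0.68), ([0.4993, 0.1635, 0.0214], 0.57), ([0.5124, 0.2259, 0.0244], 0.48)]
loupe [([0.6231, 0.2708, 0.0219], 0.87)]
paste_tin [([0
[... 481 characters left out ...]
.97)]
blade [([0.5591, 0.1622, 0.0274], 0.62)]
blade_end [([0.5543, 0.1667, 0.027], 0.57)]
specimen_a [([0.5178, 0.2443, 0.0215], 0.64), ([0.4983, 0.1476, 0.0206], 0.53), ([0.5134, 0.2156, 0.0248], 0.48), ([0.5026, 0.1894, 0.0236], 0.46)]
specimen_b [([0.5178, 0.2443, 0.0215], 0.64), ([0.4983, 0.1476, 0.0206], 0.53), ([0.5134, 0.2156, 0.0248], 0.48), ([0.5026, 0.1894, 0.0236], 0.46)]
specimen_c [([0.5178, 0.2443, 0.0215], 0.64), ([0.4983, 0.1476, 0.0206], 0.53), ([0.5134, 0.2156, 0.0248], 0.48), ([0.5026, 0.1894, 0.0236], 0.46)]
loupe [([0.6171, 0.2602, 0.0239], 0.8)]
paste_tin [([0.4443, 0.3326, 0.0239], 0.56), ([0.6197, 0.2607, 0.0243], 0.44)]
steel_weight [([0.4076, 0.2128, 0.033], 0.97)]
```

View pics/scene0.png

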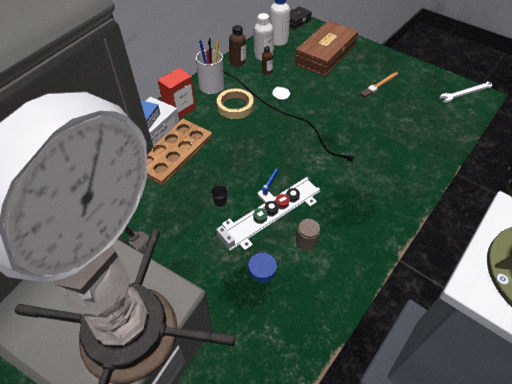

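View pics/side0.png

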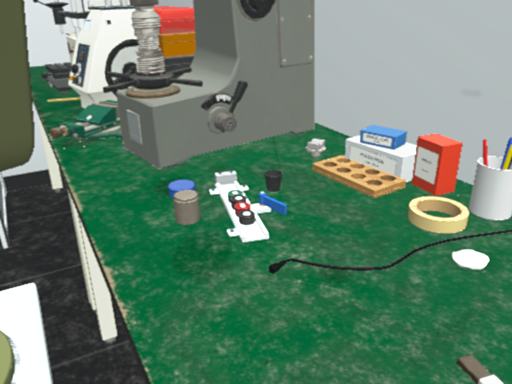

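The scene view shows the rail running from the stop (230,235) to the open end (315,185). The pucks are at (261,215) to (293,194), and the blade is at (270,182), pointing outward. The side view agrees. Next I move over the rail for a wrist view.

Call:
jog_arm --plan '[{"tx": 0.6,"ty": 1,"tz": 0,"roll": -6},{"tx": 0.6,"ty": 1,"roll": -6},{"tx": 0.6,"ty": 1,"roll": -6},{"tx": 0.6,"ty": 1,"roll": -6},{"tx": 0.6,"ty": 1,"roll": -6},{"tx": 0.6,"ty": 1},{"tx": 0.6,"ty": 1},{"tx": 0.6,"ty": 1},{"tx": 0.6,"ty": 1},{"tx": 0.6,"ty": 1},{"tx": 0.6,"ty": 1},{"tx": 0.6,"ty": 1},{"tx": 0.6,"ty": 1},{"tx": 0.6,"ty": 1},{"tx": 0.6,"ty": 1},{"tx": 0.6,"ty": 1},{"tx": 0.6,"ty": 1},{"tx": 0.6,"ty": 1},{"tx": 0.6,"ty": 1},{"tx": 0.6,"ty": 1}]' --grip 0

```text
schema error: expected keys tx, ty, tz, roll
```

```bash
python3 - <<'E'
from h import *
s=robot.get_state();print(s['clock'],s['position'],s['tcp_rot'],s['grip_width'],s['joint_pos'])
p=cam('wrist','w1.png');print({k:v for k,v in p.items() if k!='pixels'})
E
```

```text
1.2 [ 0.20729384 -0.56303269  0.20879576] [-3.14154816e+00  2.98263220e-06  3.52774232e-01] 0.08531275286634665 [-1.21802197e+00  3.13510327e-01 -4.70943855e-02  1.21023610e+00
 -2.98262653e-06  1.57079645e+00]
{'vfov': 69.556861591011, 'cx': 261.71597746854445, 'cy': 192.65360698501556, 'T_tool_cam': array([[-6.71539584e-04, -9.62916208e-01, -2.69799789e-01,
         7.02315503e-02],
       [ 9.99999775e-01, -6.47483662e-04, -1.78157737e-04,
         1.76314083e-04],
       [-3.13998276e-06, -2.69799848e-01,  9.62916425e-01,
        -1.64531018e-01],
       [ 0.00000000e+00,  0.00000000e+00,  0.00000000e+00,
         1.00000000e+00]]), 'shot': 3}
```

Call:
jog_arm --plan '[{"tx": 0.6,"ty": 1,"tz": 0,"roll": -6},{"tx": 0.6,"ty": 1,"tz": 0,"roll": -6},{"tx": 0.6,"ty": 1,"tz": 0,"roll": -6},{"tx": 0.6,"ty": 1,"tz": 0,"roll": -6},{"tx": 0.6,"ty": 1,"tz": 0,"roll": -6},{"tx": 0.6,"ty": 1,"tz": 0,"roll": -2},{"tx": 0.6,"ty": 1,"tz": 0,"roll": 0},{"tx": 0.6,"ty": 1,"tz": 0,"roll": 0},{"tx": 0.6,"ty": 1,"tz": 0,"roll": 0},{"tx": 0.6,"ty": 1,"tz": 0,"roll": 0},{"tx": 0.6,"ty": 1,"tz": 0,"roll": 0},{"tx": 0.6,"ty": 1,"tz": 0,"roll": 0},{"tx": 0.6,"ty": 1,"tz": 0,"roll": 0},{"tx": 0.6,"ty": 1,"tz": 0,"roll": 0},{"tx": 0.6,"ty": 1,"tz": 0,"roll": 0},{"tx": 0.6,"ty": 1,"tz": 0,"roll": 0},{"tx": 0.6,"ty": 1,"tz": 0,"roll": 0},{"tx": 0.6,"ty": 1,"tz": 0,"roll": 0},{"tx": 0.6,"ty": 1,"tz": 0,"roll": 0},{"tx": 0.6,"ty": 1,"tz": 0,"roll": 0}]' --grip 0

```text
clock: 2.92
position: [0.5043, -0.0811, 0.2089]
tcp_rot: [-3.122, -0.0, -0.171]
ft_force: [-0.7, -0.5, 0.8]
grip_width: -0.0003
gripper_force: 0.0
```

Call:
jog_arm --plan '[{"tx": 0.2,"ty": 1,"tz": 0,"roll": 0},{"tx": 0.2,"ty": 1,"tz": 0,"roll": 0},{"tx": 0.2,"ty": 1,"tz": 0,"roll": 0},{"tx": 0.2,"ty": 1,"tz": 0,"roll": 0},{"tx": 0.2,"ty": 1,"tz": 0,"roll": 0},{"tx": 0.2,"ty": 1,"tz": 0,"roll": 0},{"tx": 0.2,"ty": 1,"tz": 0,"roll": 0},{"tx": 0,"ty": 1,"tz": 0,"roll": 0},{"tx": 0,"ty": 1,"tz": 0,"roll": 0},{"tx": 0,"ty": 1,"tz": 0,"roll": 0},{"tx": 0,"ty": 0,"tz": 0,"roll": 0},{"tx": 0,"ty": 0,"tz": 0,"roll": 0},{"tx": 0,"ty": 0,"tz": 0,"roll": 0}]'

```text
clock: 4.0
position: [0.5285, 0.0467, 0.2091]
tcp_rot: [-3.016, 0.001, 0.005]
ft_force: [-0.3, -0.0, -0.3]
grip_width: 0.0001
gripper_force: 0.0
```

```bash
python3 - <<'E'
from h import *
s=robot.get_state();print(s['clock'],s['position'],s['tcp_rot'],s['grip_width'],s['joint_pos'])
p=cam('wrist','w1.png')
np.save('w1pose.npy',np.r_[s['position'],s['tcp_rot']])
for t in ['pivot','blade_end','specimen_a','stop_face','loupe','steel_weight','paste_tin']:
    print(t,[(np.round(d['centre'],4).tolist(),round(d['p'],2)) for d in robot.search_frame(p,t)[:4]])
cv2.imwrite('pics/w1.png',cv2.resize(p['pixels'],(800,600),interpolation=cv2.INTER_CUBIC))
E
```

```text
4.0 [0.52853184 0.04674974 0.20911535] [-3.01550224e+00  1.07977142e-03  5.34101383e-03] 8.927703782333213e-05 [ 0.00436554  0.18181617 -0.22295931  1.16722427  0.1260893   3.14060937]
pivot [([0.5286, 0.2358, 0.007], 0.74), ([0.6198, 0.2764, 0.0246], 0.71)]
blade_end [([0.5593, 0.1821, 0.0343], 0.53)]
specimen_a [([0.5089, 0.1888, 0.023], 0.89), ([0.5169, 0.215, 0.0242], 0.83), ([0.5236, 0.2474, 0.0217], 0.75), ([0.5061, 0.1586, 0.0217], 0.65)]
stop_face [([0.5279, 0.2321, 0.01], 0.75)]
loupe [([0.6219, 0.2766, 0.0204], 0.96)]
steel_weight [([0.4237, 0.2248, 0.0477], 0.86), ([0.5092, 0.1847, 0.0216], 0.29)]
paste_tin [([0.4494, 0.3328, 0.0223], 0.97)]
```

View pics/w1.png

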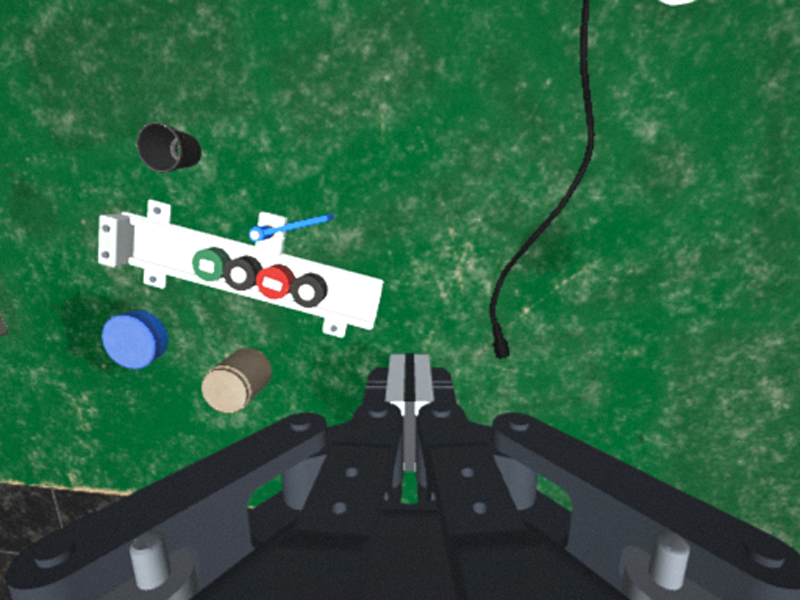

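Joint 6 reached its limit, so I'll turn the other way by half a turn. That gives the same fingertip alignment. The wrist view shows the pucks at (208,264), (240,273), (273,283) and (310,291), the pivot at (258,233), the blade end at (332,216), and the stop face at x≈128.

Call:
jog_arm --plan '[{"tx": 0,"ty": 0,"tz": 0,"roll": 7},{"tx": 0,"ty": 0,"tz": 0,"roll": 7},{"tx": 0,"ty": 0,"tz": 0,"roll": 7},{"tx": 0,"ty": 0,"tz": 0,"roll": 7},{"tx": 0,"ty": 0,"tz": 0,"roll": 7},{"tx": 0,"ty": 0,"tz": 0,"roll": 7},{"tx": 0,"ty": 0,"tz": 0,"roll": 7},{"tx": 0,"ty": 0,"tz": 0,"roll": 7},{"tx": 0,"ty": 0,"tz": 0,"roll": 7},{"tx": 0,"ty": 0,"tz": 0,"roll": 7},{"tx": 0,"ty": 0,"tz": 0,"roll": 7},{"tx": 0,"ty": 0,"tz": 0,"roll": 7},{"tx": 0,"ty": 0,"tz": 0,"roll": 7},{"tx": 0,"ty": 0,"tz": 0,"roll": 7},{"tx": 0,"ty": 0,"tz": 0,"roll": 7},{"tx": 0,"ty": 0,"tz": 0,"roll": 7},{"tx": 0,"ty": 0,"tz": 0,"roll": 7},{"tx": 0,"ty": 0,"tz": 0,"roll": 7},{"tx": 0,"ty": 0,"tz": 0,"roll": 7},{"tx": 0,"ty": 0,"tz": 0,"roll": 7}]'

```text
clock: 6.07
position: [0.5287, 0.0469, 0.209]
tcp_rot: [-3.015, 0.001, 2.455]
ft_force: [-0.1, -0.4, -0.4]
grip_width: -0.0001
gripper_force: 0.0
```

Call:
jog_arm --plan '[{"tx": -0.3,"ty": 1,"tz": 0,"roll": 7},{"tx": -0.3,"ty": 1,"tz": 0,"roll": 7},{"tx": -0.3,"ty": 1,"tz": 0,"roll": 7},{"tx": -0.3,"ty": 1,"tz": 0,"roll": 7},{"tx": -0.3,"ty": 1,"tz": 0,"roll": 0},{"tx": 0,"ty": 0,"tz": 0,"roll": 0},{"tx": 0,"ty": 0,"tz": 0,"roll": 0},{"tx": 0,"ty": 0,"tz": 0,"roll": 0}]'

```text
clock: 6.73
position: [0.4913, 0.1716, 0.2091]
tcp_rot: [-3.015, 0.001, 2.937]
ft_force: [0.8, -0.2, 0.7]
grip_width: 0.0002
gripper_force: 0.0
```

```bash
python3 - <<'E'
from h import *
s=robot.get_state();print(s['clock'],s['position'],s['tcp_rot'],s['joint_pos'])
p=cam('wrist')
np.save('w2pose.npy',np.r_[s['position'],s['tcp_rot']]);np.save('Ttc.npy',p['T_tool_cam'])
for t in ['pivot','blade_end','specimen_a','stop_face','loupe','steel_weight','paste_tin']:
    print(t,[(np.round(d['centre'],4).tolist(),round(d['p'],2)) for d in robot.search_frame(p,t)[:4]])
cv2.imwrite('pics/w2.png',cv2.resize(p['pixels'],(800,600),interpolation=cv2.INTER_CUBIC))
E
```

```text
6.7333 [0.49128237 0.17158553 0.20911956] [-3.01466360e+00  1.19095706e-03  2.93744119e+00] [ 0.40694507  0.22806367 -0.16631302  1.24854018 -0.10454662  0.61494728]
pivot [([0.5231, 0.2625, 0.0071], 0.61), ([0.5528, 0.18, 0.0309], 0.47)]
blade_end [([0.5549, 0.1758, 0.0336], 0.83)]
specimen_a [([0.5045, 0.1885, 0.025], 0.86), ([0.5039, 0.1609, 0.0209], 0.83), ([0.5101, 0.2174, 0.0239], 0.72), ([0.5224, 0.2514, 0.0217], 0.68)]
stop_face [([0.5232, 0.2611, 0.0077], 0.91)]
loupe [([0.6276, 0.2719, 0.0212], 0.68)]
steel_weight [([0.4159, 0.234, 0.051], 0.7)]
paste_tin [([0.4449, 0.3403, 0.0191], 0.63), ([0.5229, 0.2608, 0.0033], 0.28)]
```

View pics/w2.png

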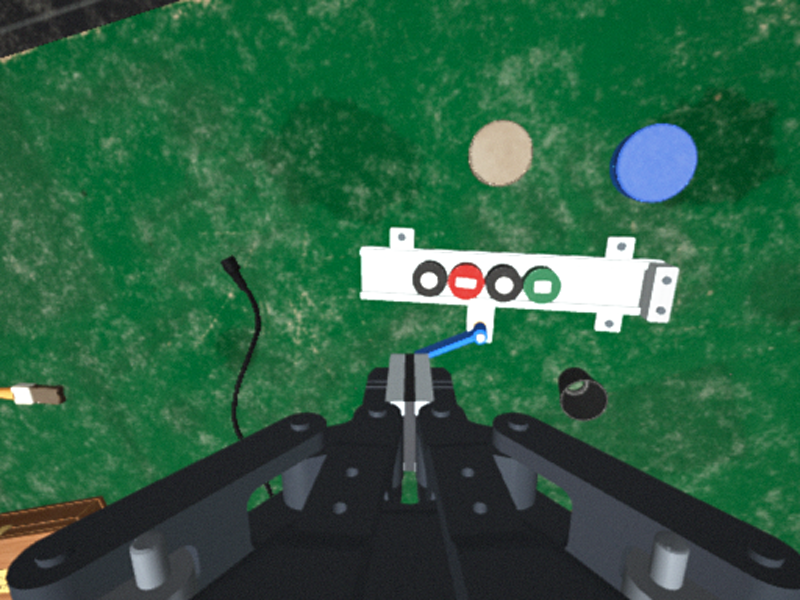

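Wrist view 2 shows the pucks at (430,280), (466,283), (504,285) and (542,287), the pivot pin at (481,337), the open rail corners at (362,247) and (361,297), and the stop at x≈648. Next I convert the points from both wrist views into world positions and fit the rail.

```bash
cat >> h.py <<'E'
def ray(pose,uv,z,s=512/800,vf=69.556861591011,cx=261.716,cy=192.654):
    T=np.eye(4);T[:3,:3]=R.from_euler('xyz',pose[3:]).as_matrix();T[:3,3]=pose[:3]
    W=T@np.load('Ttc.npy');f=192/np.tan(np.radians(vf/2))
    u,v=np.array(uv)*s;d=W[:3,:3]@[(u-cx)/f,(v-cy)/f,1]
    return W[:3,3]+d*(z-W[2,3])/d[2]
E
python3 - <<'E'
from h import *
V={1:dict(green=(208,265),blk1=(239,274),red=(272,284),blk2=(308,292),pivot=(256,233),bend=(332,216),o1=(384,282),o2=(373,328)),
   2:dict(green=(542,287),blk1=(504,285),red=(466,283),blk2=(430,280),pivot=(481,337),o1=(361,297),o2=(362,247),bend=(420,355))}
Z=dict(green=.022,blk1=.023,red=.023,blk2=.022,pivot=.038,bend=.033,o1=.011,o2=.011)
P={}
for k in V[1]:
    a,b=[ray(np.load(f'w{i}pose.npy'),V[i][k],Z[k])[:2] for i in (1,2)]
    P[k]=(a+b)/2;print(k,np.round(a*1e3,1),np.round(b*1e3,1))
q=np.array([P[k] for k in('blk2','red','blk1','green')]);c=q.mean(0);u=np.linalg.svd(q-c)[2][0];u*=np.sign(u[1])
ex=np.array([u[1],-u[0]])
print('yaxis',u,np.degrees(np.arctan2(u[1],u[0])),'spacing',np.diff((q-c)@u))
for k in P: print(k,'x',round((P[k]-c)@ex*1e3,1),'y',round((P[k]-c)@u*1e3,1))
E
```

```text
green [521.5 248.2] [525.6 251.9]
blk1 [514.5 219.5] [518.4 222.4]
red [506.5 189.9] [511.4 192.5]
blk2 [500.2 158. ] [504.  163.6]
pivot [552.6 192.8] [554.4 197.4]
bend [566.7 130.1] [564.3 144.1]
o1 [508.8  92.7] [510.7  98.9]
o2 [465.8 103.3] [467.6 110.2]
yaxis [0.2345705  0.97209911] 76.43369365404097 spacing [0.03113868 0.0307152  0.02994396]
green x 0.1 y 45.6
blk1 x 0.0 y 15.7
red x -0.3 y -15.1
blk2 x 0.2 y -46.2
pivot x 42.1 y -0.8
bend x 67.4 y -54.4
o1 x 22.9 y -107.6
o2 x -21.6 y -107.0
```

The fit agrees with the given sizes: the pivot comes out at x = 42.1 and the open end matches too. That puts the rail origin at about (517.0, 223.0) mm with its y axis at 76.4°, the hindmost puck at y ≈ -64, and the blade at v ≈ 0.2. Now I descend behind the row.

Call:
jog_arm --plan '[{"tx": 0.04,"ty": -0.67,"tz": 0,"roll": -1.9},{"tx": 0,"ty": -0.67,"tz": -0.5,"roll": 0},{"tx": 0,"ty": -0.67,"tz": -1,"roll": 0},{"tx": 0,"ty": 0,"tz": -1,"roll": 0},{"tx": 0,"ty": 0,"tz": -1,"roll": 0},{"tx": 0,"ty": 0,"tz": -1,"roll": 0},{"tx": 0,"ty": 0,"tz": -1,"roll": 0},{"tx": 0,"ty": 0,"tz": -1,"roll": 0},{"tx": 0,"ty": 0,"tz": -0.7,"roll": 0},{"tx": 0,"ty": 0,"tz": -0.3,"roll": 0},{"tx": 0,"ty": 0,"tz": -0.24,"roll": 0},{"tx": 0,"ty": 0,"tz": 0,"roll": 0},{"tx": 0,"ty": 0,"tz": 0,"roll": 0},{"tx": 0,"ty": 0,"tz": 0,"roll": 0}]'

```text
clock: 8.3
position: [0.4933, 0.1219, 0.0168]
tcp_rot: [-3.016, 0.003, 2.904]
ft_force: [0.0, 0.2, 0.6]
grip_width: 0.0
gripper_force: 0.0
```

```bash
python3 - <<'E'
from h import *
s=robot.get_state();print(s['clock'],s['position'],s['tcp_rot'],s['ft_force'])
p=cam('wrist')
cv2.imwrite('pics/w3.png',cv2.resize(p['pixels'],(800,600),interpolation=cv2.INTER_CUBIC))
E
```

```text
8.3 [0.49326212 0.12192338 0.01677352] [-3.01610786e+00  2.76657965e-03  2.90417063e+00] [0.03175448 0.16768183 0.59565293]
```

View pics/w3.png

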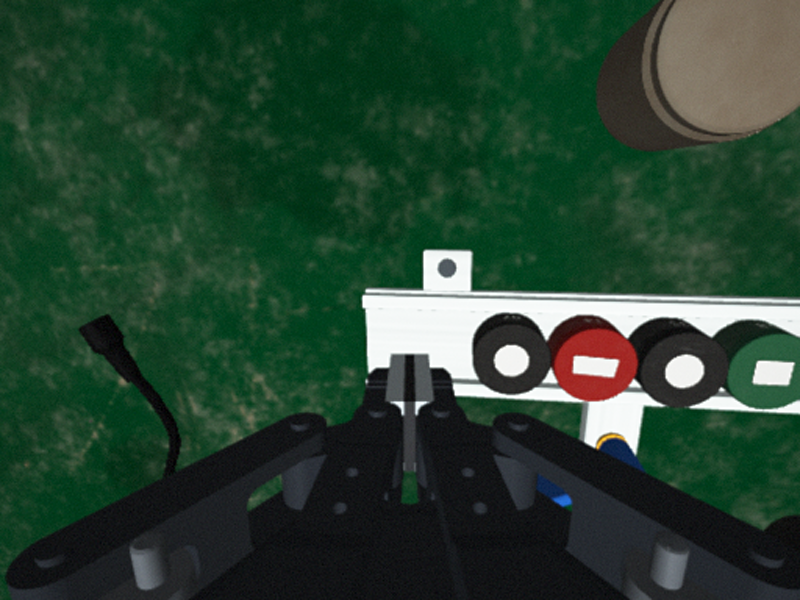

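```bash
python3 - <<'E'
from h import *
s=robot.get_state();pose=np.r_[s['position'],s['tcp_rot']]
T=np.load('Ttc.npy');f=192/np.tan(np.radians(69.5569/2))
for n,p in dict(tcp=(0,0,0),tipm=(.011,0,0),tipp=(-.011,0,0)).items():
    c=T[:3,:3].T@(np.array(p)-T[:3,3]);print(n,((c[:2]/c[2]*f)+[261.716,192.654])/.64)
O=np.array([.51695,.22295]);u=np.array([.2346,.9721]);ex=np.array([u[1],-u[0]])
for n,uv,z in [('blk2',(512,361),.022),('red',(595,366),.023),('blk1',(683,371),.023),('green',(773,373),.022),('wallL',(369,299),.011),('wallR',(369,385),.011),('tipL',(409,354),pose[2])]:
    d=ray(pose,uv,z)[:2];print(n,np.round(d*1e3,1),'rail x %.1f y %.1f'%((d-O)@ex*1e3,(d-O)@u*1e3))
d=pose[:2]-O;print('tcp rail',d@ex,d@u)
E
```

```text
tcp [407.03249531 349.90404546]
tipm [406.97675203 324.43563667]
tipp [407.08637897 374.52281188]
blk2 [503.4 162.3] rail x 1.1 y -62.2
red [510.5 191.9] rail x 1.1 y -31.7
blk1 [518.1 221.9] rail x 1.4 y -0.7
green [524.8 251.9] rail x 0.9 y 30.0
wallL [470.5 110.4] rail x -18.8 y -120.3
wallR [508.4 100.1] rail x 20.5 y -121.4
tipL [495.2 122.3] rail x 2.4 y -102.9
tcp rail 0.0006707483177184076 -0.10374817833537422
```

The tip is centred within about 1 mm and clear of the walls. Next I push along the rail at about 70 mm/s.

Call:
jog_arm --plan '[{"tx": 0.02,"ty": 0.1,"tz": 0,"roll": 0},{"tx": 0.04,"ty": 0.17,"tz": 0,"roll": 0},{"tx": 0.05,"ty": 0.23,"tz": 0,"roll": 0},{"tx": 0.056,"ty": 0.233,"tz": 0,"roll": 0},{"tx": 0.056,"ty": 0.233,"tz": 0,"roll": 0},{"tx": 0.056,"ty": 0.233,"tz": 0,"roll": 0},{"tx": 0.056,"ty": 0.233,"tz": 0,"roll": 0},{"tx": 0.056,"ty": 0.233,"tz": 0,"roll": 0},{"tx": 0.056,"ty": 0.233,"tz": 0,"roll": 0},{"tx": 0.056,"ty": 0.233,"tz": 0,"roll": 0},{"tx": 0.05,"ty": 0.2,"tz": 0,"roll": 0},{"tx": 0.04,"ty": 0.17,"tz": 0,"roll": 0},{"tx": 0.02,"ty": 0.1,"tz": 0,"roll": 0},{"tx": 0,"ty": 0,"tz": 0,"roll": 0}]'

```text
clock: 9.52
position: [0.5076, 0.1872, 0.0156]
tcp_rot: [-3.015, 0.001, 2.905]
ft_force: [0.3, -0.4, -0.4]
grip_width: -0.0004
gripper_force: 0.0
```

```bash
cat >> h.py <<'E'
O=np.array([.51695,.22295]);u=np.array([.2346,.9721]);ex=np.array([u[1],-u[0]])
def rail(p): d=np.array(p[:2])-O; return np.round(1e3*np.array([d@ex,d@u]),1)
E
python3 - <<'E'
from h import *
s=robot.get_state();pose=np.r_[s['position'],s['tcp_rot']];np.save('w4pose.npy',pose)
print(s['clock'],pose,s['ft_force'],rail(pose))
p=cam('wrist')
for d in robot.search_frame(p,'specimen_a')[:5]: print(np.round(d['centre'],4),rail(d['centre']),d['p'])
cv2.imwrite('pics/w4.png',cv2.resize(p['pixels'],(800,600),interpolation=cv2.INTER_CUBIC))
E
```

```text
9.5167 [ 5.07639737e-01  1.87163425e-01  1.56135280e-02 -3.01520952e+00
  1.12274464e-03  2.90471854e+00] [ 0.31732242 -0.39670885 -0.36470806] [ -0.7 -37. ]
[0.5193 0.2504 0.0199] [-4.2 27.2] 0.81
[0.5105 0.22   0.0213] [-5.6 -4.4] 0.72
[0.5009 0.1626 0.0211] [ -1.4 -62.4] 0.66
```

View pics/w4.png

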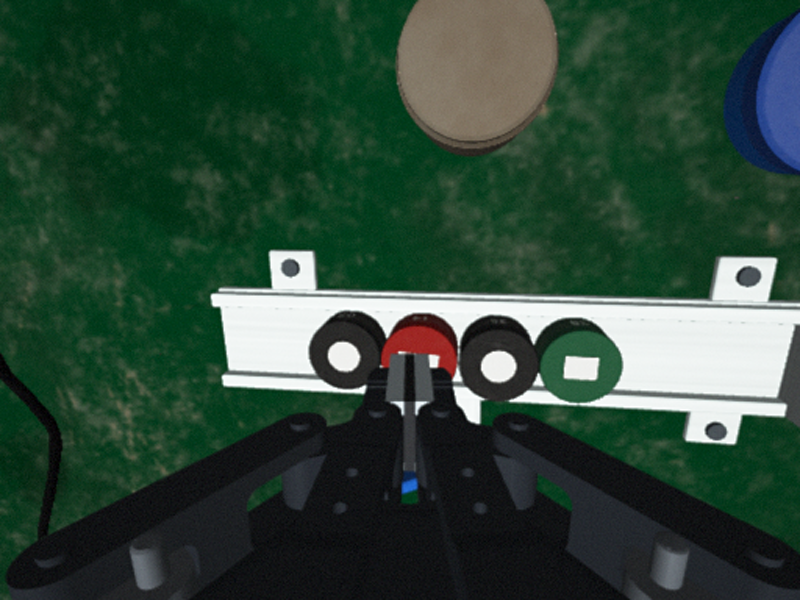

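The pucks haven't moved. The tip passed over the red puck at (418,355), so the real fingertip is higher than the reported TCP. I'll check from the fixed cameras.

```bash
python3 - <<'E'
from h import *
a=cam('side')['pixels'][130:260,160:330];b=cam('scene')['pixels'][130:260,180:350]
z=lambda i:cv2.resize(i,(785//2*2//2,300),interpolation=cv2.INTER_CUBIC)
cv2.imwrite('pics/s5.png',np.vstack([z(a),z(b)]))
E
```

```text
(no output)
```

View pics/s5.png

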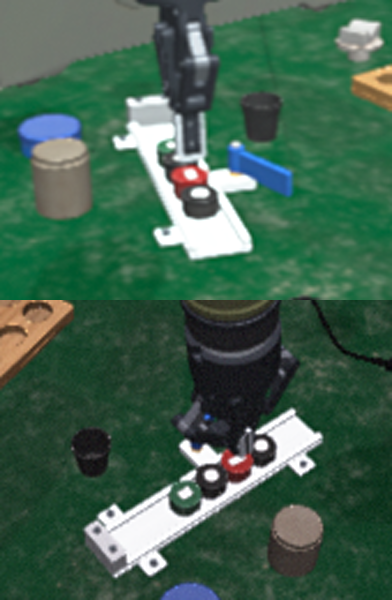

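The tip is riding over the pucks, so it really is set back from the TCP. I lift slightly, go back, and feel for the floor.

Call:
jog_arm --plan '[{"tx": 0,"ty": 0,"tz": 0.3,"roll": 0},{"tx": -0.09,"ty": -0.4,"tz": 0,"roll": 0},{"tx": -0.14,"ty": -0.6,"tz": 0,"roll": 0},{"tx": -0.14,"ty": -0.6,"tz": 0,"roll": 0},{"tx": -0.14,"ty": -0.6,"tz": 0,"roll": 0},{"tx": -0.1,"ty": -0.4,"tz": 0,"roll": 0},{"tx": 0,"ty": 0,"tz": -0.3,"roll": 0},{"tx": 0,"ty": 0,"tz": -0.08,"roll": 0},{"tx": 0,"ty": 0,"tz": -0.08,"roll": 0},{"tx": 0,"ty": 0,"tz": -0.08,"roll": 0},{"tx": 0,"ty": 0,"tz": 0,"roll": 0},{"tx": 0,"ty": 0,"tz": 0,"roll": 0}]'

```text
clock: 10.72
position: [0.4922, 0.1221, 0.0094]
tcp_rot: [-3.015, 0.001, 2.905]
ft_force: [-0.0, 0.3, -0.8]
grip_width: 0.0001
gripper_force: 0.0
```

Call:
jog_arm --plan '[{"tx": 0,"ty": 0,"tz": -0.06,"roll": 0},{"tx": 0,"ty": 0,"tz": -0.06,"roll": 0},{"tx": 0,"ty": 0,"tz": -0.06,"roll": 0},{"tx": 0,"ty": 0,"tz": 0,"roll": 0}]'

```text
clock: 11.05
position: [0.492, 0.1217, 0.0048]
tcp_rot: [-3.015, 0.001, 2.904]
ft_force: [0.3, -0.3, 0.1]
grip_width: -0.0002
gripper_force: 0.0
```

Call:
jog_arm --plan '[{"tx": 0,"ty": 0,"tz": -0.06,"roll": 0},{"tx": 0,"ty": 0,"tz": -0.06,"roll": 0},{"tx": 0,"ty": 0,"tz": -0.06,"roll": 0},{"tx": 0,"ty": 0,"tz": 0,"roll": 0}]'

```text
clock: 11.38
position: [0.492, 0.1215, 0.0003]
tcp_rot: [-3.015, 0.001, 2.904]
ft_force: [-0.1, -0.4, 0.0]
grip_width: 0.0001
gripper_force: 0.0
```

```bash
python3 - <<'E'
from h import *
a=cam('side')['pixels'][130:260,160:330];w=cam('wrist')['pixels']
cv2.imwrite('pics/s6.png',np.hstack([cv2.resize(a,(392,300),interpolation=cv2.INTER_CUBIC),cv2.resize(w,(400,300))]))
E
```

View pics/s6.png

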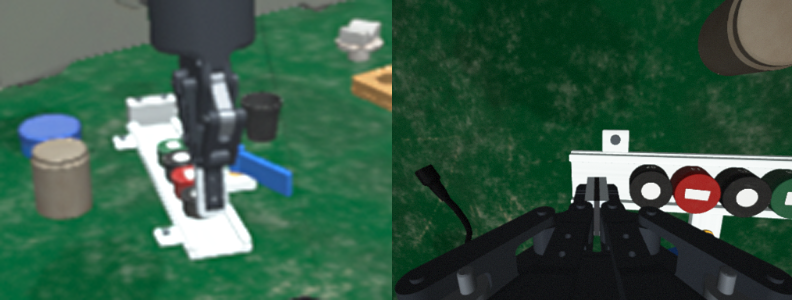

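The tip is behind the hindmost puck and still hasn't touched the floor. I keep feeling downward gently.

Call:
jog_arm --plan '[{"tx": 0,"ty": 0,"tz": -0.06,"roll": 0},{"tx": 0,"ty": 0,"tz": -0.06,"roll": 0},{"tx": 0,"ty": 0,"tz": 0,"roll": 0}]'

```text
clock: 11.73
position: [0.492, 0.1216, -0.0026]
tcp_rot: [-3.015, 0.001, 2.904]
ft_force: [-0.0, 0.7, 0.9]
grip_width: -0.0
gripper_force: 0.0
```

Call:
jog_arm --plan '[{"tx": 0,"ty": 0,"tz": -0.06,"roll": 0},{"tx": 0,"ty": 0,"tz": -0.06,"roll": 0},{"tx": 0,"ty": 0,"tz": 0,"roll": 0}]'

```text
clock: 11.98
position: [0.492, 0.1216, -0.0057]
tcp_rot: [-3.015, 0.001, 2.904]
ft_force: [-0.3, 0.7, -0.4]
grip_width: -0.0003
gripper_force: 0.0
```

The setback must be at least 12 mm, so the tip is now about 6–14 mm above the bench, which is a good height for pushing. I raise it 1 mm and push.

Call:
jog_arm --plan '[{"tx": 0.02,"ty": 0.1,"tz": 0.05,"roll": 0},{"tx": 0.04,"ty": 0.17,"tz": 0,"roll": 0},{"tx": 0.05,"ty": 0.2,"tz": 0,"roll": 0},{"tx": 0.05,"ty": 0.2,"tz": 0,"roll": 0},{"tx": 0.05,"ty": 0.2,"tz": 0,"roll": 0},{"tx": 0.05,"ty": 0.2,"tz": 0,"roll": 0},{"tx": 0.02,"ty": 0.1,"tz": 0,"roll": 0},{"tx": 0,"ty": 0,"tz": 0,"roll": 0}]'

```text
clock: 12.65
position: [0.4995, 0.1517, -0.0041]
tcp_rot: [-3.015, 0.001, 2.905]
ft_force: [1.1, 0.9, -0.2]
grip_width: 0.0001
gripper_force: 0.0
```

```bash
python3 - <<'E'
from h import *
s=robot.get_state();pose=np.r_[s['position'],s['tcp_rot']]
print(s['clock'],pose,s['ft_force'],rail(pose))
p=cam('wrist')
for d in robot.search_frame(p,'specimen_a')[:5]: print(np.round(d['centre'],4),rail(d['centre']),d['p'])
cv2.imwrite('pics/w7.png',cv2.resize(p['pixels'],(800,600),interpolation=cv2.INTER_CUBIC))
E
```

```text
12.65 [ 4.99497566e-01  1.51689450e-01 -4.13040121e-03 -3.01545260e+00
  1.16087963e-03  2.90501687e+00] [ 1.09342001  0.85314555 -0.17765544] [ -0.2 -73.4]
[0.5019 0.1777 0.0193] [ -4.  -47.5] 0.72
[0.5091 0.2024 0.0232] [ -2.8 -21.8] 0.65
[0.5119 0.2333 0.0237] [-7.3  8.9] 0.58
[0.519  0.2641 0.0219] [-7.7 40.5] 0.57
[0.5425 0.1955 0.0289] [ 31.3 -20.7] 0.19
```

View pics/w7.png

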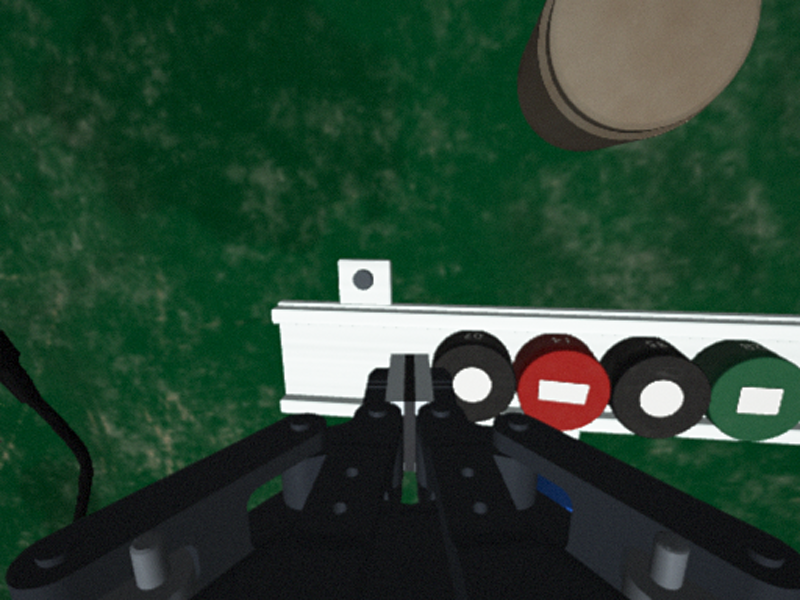

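The row is moving together (hindmost puck at (473,383)). I keep pushing toward the stop, then slow down near the end.

Call:
jog_arm --plan '[{"tx": 0.03,"ty": 0.12,"tz": 0,"roll": 0},{"tx": 0.047,"ty": 0.194,"tz": 0,"roll": 0},{"tx": 0.047,"ty": 0.194,"tz": 0,"roll": 0},{"tx": 0.047,"ty": 0.194,"tz": 0,"roll": 0},{"tx": 0.047,"ty": 0.194,"tz": 0,"roll": 0},{"tx": 0.047,"ty": 0.194,"tz": 0,"roll": 0},{"tx": 0.047,"ty": 0.194,"tz": 0,"roll": 0},{"tx": 0.047,"ty": 0.194,"tz": 0,"roll": 0},{"tx": 0.047,"ty": 0.194,"tz": 0,"roll": 0},{"tx": 0.03,"ty": 0.12,"tz": 0,"roll": 0},{"tx": 0.02,"ty": 0.08,"tz": 0,"roll": 0},{"tx": 0,"ty": 0,"tz": 0,"roll": 0}]'

```text
clock: 13.75
position: [0.5108, 0.1982, -0.0041]
tcp_rot: [-3.015, 0.001, 2.905]
ft_force: [0.3, 0.2, 0.2]
grip_width: 0.0002
gripper_force: 0.0
```

Call:
jog_arm --plan '[{"tx": 0.019,"ty": 0.078,"tz": 0,"roll": 0},{"tx": 0.019,"ty": 0.078,"tz": 0,"roll": 0},{"tx": 0,"ty": 0,"tz": 0,"roll": 0}]'

```text
clock: 14.0
position: [0.5117, 0.2018, -0.0041]
tcp_rot: [-3.015, 0.001, 2.904]
ft_force: [-0.7, -0.3, -1.2]
grip_width: 0.0001
gripper_force: 0.1
```

Call:
jog_arm --plan '[{"tx": 0.009,"ty": 0.039,"tz": 0,"roll": 0},{"tx": 0.009,"ty": 0.039,"tz": 0,"roll": 0},{"tx": 0,"ty": 0,"tz": 0,"roll": 0}]'

```text
clock: 14.25
position: [0.5119, 0.2032, -0.0042]
tcp_rot: [-3.014, 0.001, 2.904]
ft_force: [-1.0, -1.6, 0.2]
grip_width: -0.0
gripper_force: 0.8
```

Call:
jog_arm --plan '[{"tx": 0.009,"ty": 0.039,"tz": 0,"roll": 0},{"tx": 0.009,"ty": 0.039,"tz": 0,"roll": 0},{"tx": 0,"ty": 0,"tz": 0,"roll": 0}]'

```text
clock: 14.5
position: [0.5118, 0.2038, -0.0042]
tcp_rot: [-3.012, 0.001, 2.904]
ft_force: [-0.4, -6.1, 1.8]
grip_width: -0.0001
gripper_force: 3.2
```

Call:
jog_arm --plan '[{"tx": 0.009,"ty": 0.039,"tz": 0,"roll": 0},{"tx": 0,"ty": 0,"tz": 0,"roll": 0},{"tx": 0,"ty": 0,"tz": 0,"roll": 0},{"tx": 0,"ty": 0,"tz": 0,"roll": 0}]'

```text
clock: 14.83
position: [0.5118, 0.204, -0.0043]
tcp_rot: [-3.01, 0.001, 2.903]
ft_force: [-2.2, -8.5, 2.6]
grip_width: 0.0
gripper_force: 4.2
```

```bash
python3 - <<'E'
from h import *
s=robot.get_state();pose=np.r_[s['position'],s['tcp_rot']]
print(s['clock'],pose,s['ft_force'],rail(pose))
for n in('wrist','scene','side'):
  p=cam(n)
  for d in robot.search_frame(p,'specimen_a')[:5]: print(n,np.round(d['centre'],4),rail(d['centre']),d['p'])
E
```

```text
14.8333 [ 5.11768625e-01  2.03967589e-01 -4.29123621e-03 -3.01019133e+00
  9.29965829e-04  2.90347922e+00] [-2.17516222 -8.54168815  2.61984818] [ -0.6 -19.7]
wrist [0.5191 0.258  0.0216] [-6.1 34.6] 0.96
wrist [0.5174 0.2266 0.0199] [-0.4  3.7] 0.82
wrist [0.5256 0.2791 0.0238] [-4.8 56.6] 0.81
wrist [0.5332 0.3135 0.0191] [-5.4 91.8] 0.79
scene [0.5169 0.258  0.0236] [-8.3 34.1] 0.64
scene [0.5123 0.2305 0.019 ] [-6.3  6.2] 0.63
scene [0.5327 0.3202 0.0208] [-7.5 98.2] 0.53
scene [0.5294 0.2919 0.0251] [-4.1 69.9] 0.47
side [0.5234 0.2815 0.0229] [-7.5 58.4] 0.61
side [0.515  0.2558 0.0247] [-9.6 31.5] 0.6
side [0.5282 0.312  0.0222] [-10.   89.2] 0.39
```

The row is home: the hindmost puck is at y≈4, the stop is reached and carries about 8 N. Next I work out the retreat and the blade sweep.

```bash
python3 - <<'E'
from h import *
W=lambda r:O+np.array(r[0])*1e-3*ex+np.array(r[1])*1e-3*u
def c(v,r=40):
    a=5.34-v;ub=np.array([np.cos(a),np.sin(a)]);n=np.array([-np.sin(a),np.cos(a)])
    return np.array([42,-18.5])+r*ub+n*(2.5+11*abs(n[0])+9*abs(n[1]))
pts=[(-.6,-19.7),(0,-45),(92,-42)]+[tuple(c(v)) for v in np.arange(0,2.21,.1)]
w=np.array([W(p) for p in pts]);d=np.diff(w,axis=0)/.025
for p,x,q in zip(pts[1:],w[1:],d): print(np.round(p,0),np.round(x*1e3),np.round(q,2))
E
```

```text
[  0 -45] [506. 179.] [-0.21 -0.99]
[ 92 -42] [597. 161.] [ 3.61 -0.75]
[ 79. -41.] [584. 164.] [-0.5   0.16]
[ 76. -45.] [581. 162.] [-0.13 -0.12]
[ 73. -48.] [577. 159.] [-0.15 -0.1 ]
[ 70. -51.] [573. 157.] [-0.17 -0.09]
[ 66. -54.] [568. 155.] [-0.18 -0.07]
[ 62. -56.] [564. 154.] [-0.19 -0.05]
[ 57. -58.] [559. 153.] [-0.2  -0.03]
[ 53. -59.] [555. 153.] [-0.15 -0.02]
[ 50. -60.] [551. 152.] [-0.14 -0.01]
[ 46. -61.] [547. 153.] [-0.15  0.01]
[ 42. -62.] [544. 153.] [-0.15  0.02]
[ 38. -62.] [540. 154.] [-0.15  0.04]
[ 34. -61.] [536. 155.] [-0.15  0.06]
[ 30. -60.] [532. 157.] [-0.15  0.07]
[ 26. -59.] [528. 160.] [-0.15  0.09]
[ 22. -57.] [525. 163.] [-0.14  0.11]
[ 18. -54.] [522. 166.] [-0.13  0.13]
[ 14. -51.] [519. 170.] [-0.12  0.15]
[ 11. -48.] [516. 174.] [-0.1   0.17]
[  8. -44.] [514. 178.] [-0.08  0.18]
[  5. -40.] [513. 183.] [-0.06  0.19]
[  3. -35.] [512. 188.] [-0.03  0.2 ]
[  2. -30.] [512. 193.] [-0.01  0.21]
```

Call:
jog_arm --plan '[{"tx": -0.07,"ty": -0.3,"tz": 0,"roll": 0},{"tx": -0.16,"ty": -0.7,"tz": 0,"roll": 0},{"tx": 0,"ty": -0.1,"tz": 0.4,"roll": 0},{"tx": 0,"ty": 0,"tz": 1,"roll": 0},{"tx": 0,"ty": 0,"tz": 1,"roll": 0},{"tx": 0.9,"ty": -0.19,"tz": 0,"roll": 0},{"tx": 0.9,"ty": -0.19,"tz": 0,"roll": 0},{"tx": 0.9,"ty": -0.19,"tz": 0,"roll": 0},{"tx": 0.9,"ty": -0.19,"tz": 0,"roll": 0},{"tx": 0,"ty": 0,"tz": 0,"roll": 0},{"tx": 0,"ty": 0,"tz": -0.8,"roll": 0},{"tx": 0,"ty": 0,"tz": -0.8,"roll": 0},{"tx": 0,"ty": 0,"tz": -0.5,"roll": 0},{"tx": 0,"ty": 0,"tz": 0,"roll": 0},{"tx": 0,"ty": 0,"tz": 0,"roll": 0}]'

```text
clock: 16.38
position: [0.596, 0.1601, 0.0032]
tcp_rot: [-3.015, -0.0, 2.904]
ft_force: [0.0, 0.4, 0.2]
grip_width: -0.0002
gripper_force: 0.0
```

```bash
python3 - <<'E'
from h import *
s=robot.get_state();pose=np.r_[s['position'],s['tcp_rot']]
print(s['clock'],pose,s['ft_force'],rail(pose))
p=cam('wrist')
for t in('blade_end','specimen_a'):
  for d in robot.search_frame(p,t)[:4]: print(t,np.round(d['centre'],4),rail(d['centre']),d['p'])
cv2.imwrite('pics/w8.png',cv2.resize(p['pixels'],(800,600),interpolation=cv2.INTER_CUBIC))
E
```

```text
16.3833 [ 5.96033515e-01  1.60052998e-01  3.17042937e-03 -3.01450061e+00
 -4.81700595e-04  2.90446538e+00] [0.01401425 0.43472801 0.16992595] [ 91.6 -42.6]
blade_end [0.5558 0.1756 0.0314] [ 48.9 -36.9] 0.77
specimen_a [0.521  0.2257 0.0206] [3.3 3.6] 0.84
specimen_a [0.5272 0.275  0.0237] [-2.2 53. ] 0.64
specimen_a [0.5231 0.2516 0.0253] [-0.7 29.3] 0.61
```

View pics/w8.png

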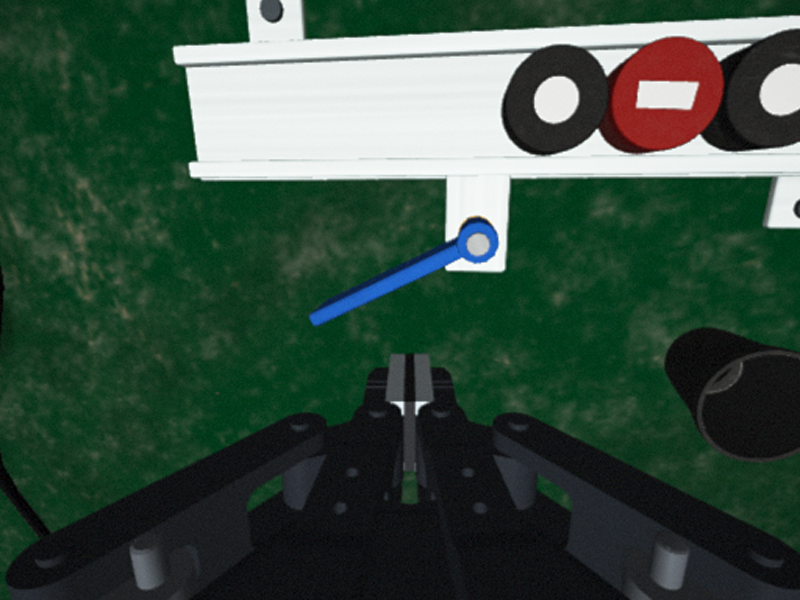

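The tip stands clear on the outer side of the blade, whose end is at (313,320) and pivot at (478,243). The row is home. Now I sweep the blade.

Call:
jog_arm --plan '[{"tx": -0.3,"ty": 0.04,"tz": 0,"roll": 0},{"tx": -0.3,"ty": 0.04,"tz": 0,"roll": 0},{"tx": -0.15,"ty": -0.1,"tz": 0,"roll": 0},{"tx": -0.17,"ty": -0.09,"tz": 0,"roll": 0},{"tx": -0.18,"ty": -0.07,"tz": 0,"roll": 0},{"tx": -0.19,"ty": -0.05,"tz": 0,"roll": 0},{"tx": -0.2,"ty": -0.03,"tz": 0,"roll": 0},{"tx": -0.15,"ty": -0.02,"tz": 0,"roll": 0},{"tx": -0.14,"ty": -0.01,"tz": 0,"roll": 0},{"tx": -0.15,"ty": 0.01,"tz": 0,"roll": 0},{"tx": -0.15,"ty": 0.02,"tz": 0,"roll": 0},{"tx": 0,"ty": 0,"tz": 0,"roll": 0}]'

```text
clock: 17.53
position: [0.544, 0.1533, 0.0033]
tcp_rot: [-3.015, 0.0, 2.904]
ft_force: [-0.5, -0.1, -0.3]
grip_width: 0.0
gripper_force: 0.2
```

```bash
python3 - <<'E'
from h import *
s=robot.get_state();pose=np.r_[s['position'],s['tcp_rot']]
print(s['clock'],pose[:3],s['ft_force'],rail(pose))
for n in('wrist','scene','side'):
  p=cam(n)
  for t in('blade_end','pivot'):
    for d in robot.search_frame(p,t)[:3]: print(n,t,np.round(d['centre'],4),rail(d['centre']),d['p'])
E
```

```text
17.5333 [0.54397337 0.15334029 0.00330863] [-0.53547857 -0.08708623 -0.27549197] [ 42.6 -61.3]
wrist blade_end [0.5365 0.1776 0.0322] [ 29.6 -39.5] 0.61
wrist pivot [0.5054 0.1777 0.0054] [ -0.6 -46.7] 0.91
scene blade_end [0.5385 0.175  0.028 ] [ 32.2 -41.6] 0.63
scene blade_end [0.5206 0.2624 0.0247] [-5.7 39.2] 0.43
scene pivot [0.5127 0.198  0.0056] [  1.7 -25.3] 0.83
side blade_end [0.5329 0.1633 0.0302] [ 29.5 -54.2] 0.64
side blade_end [0.5067 0.1729 0.0037] [  1.8 -51.1] 0.47
side pivot [0.5062 0.1742 0.0017] [  1.  -49.9] 0.85
```

The blade is following, now at v ≈ 1.1. I continue the sweep.

Call:
jog_arm --plan '[{"tx": -0.15,"ty": 0.04,"tz": 0,"roll": 0},{"tx": -0.15,"ty": 0.06,"tz": 0,"roll": 0},{"tx": -0.15,"ty": 0.07,"tz": 0,"roll": 0},{"tx": -0.15,"ty": 0.09,"tz": 0,"roll": 0},{"tx": -0.14,"ty": 0.11,"tz": 0,"roll": 0},{"tx": -0.13,"ty": 0.13,"tz": 0,"roll": 0},{"tx": -0.12,"ty": 0.15,"tz": 0,"roll": 0},{"tx": -0.1,"ty": 0.17,"tz": 0,"roll": 0},{"tx": -0.08,"ty": 0.18,"tz": 0,"roll": 0},{"tx": -0.06,"ty": 0.19,"tz": 0,"roll": 0},{"tx": -0.03,"ty": 0.18,"tz": 0,"roll": 0},{"tx": 0,"ty": 0,"tz": 0,"roll": 0}]'

```text
clock: 18.98
position: [0.513, 0.1865, 0.0033]
tcp_rot: [-3.011, 0.002, 2.905]
ft_force: [1.0, -5.7, 2.0]
grip_width: 0.0001
gripper_force: 3.2
```

Call:
jog_arm --plan '[{"tx": 0.01,"ty": 0.07,"tz": 0,"roll": 0},{"tx": 0.01,"ty": 0.07,"tz": 0,"roll": 0},{"tx": 0,"ty": 0,"tz": 0,"roll": 0}]'

```text
clock: 19.23
position: [0.513, 0.1869, 0.0032]
tcp_rot: [-3.006, 0.002, 2.903]
ft_force: [0.1, -14.3, 5.2]
grip_width: -0.0002
gripper_force: 7.1
```

The force rises sharply with no further travel, so the blade is on its stop. I hold briefly, then back off and up.

Call:
jog_arm --plan '[{"tx": 0,"ty": 0,"tz": 0,"roll": 0},{"tx": -0.05,"ty": -0.2,"tz": 0,"roll": 0},{"tx": -0.14,"ty": -0.6,"tz": 0,"roll": 0},{"tx": -0.14,"ty": -0.6,"tz": 0,"roll": 0},{"tx": 0,"ty": 0,"tz": 0.7,"roll": 0},{"tx": 0,"ty": 0,"tz": 1,"roll": 0},{"tx": 0,"ty": 0,"tz": 1,"roll": 0},{"tx": 0,"ty": 0,"tz": 1,"roll": 0},{"tx": 0,"ty": 0,"tz": 1,"roll": 0},{"tx": 0,"ty": 0,"tz": 0,"roll": 0},{"tx": 0,"ty": 0,"tz": 0,"roll": 0}]'

```text
clock: 20.15
position: [0.5064, 0.156, 0.1222]
tcp_rot: [-3.017, 0.003, 2.904]
ft_force: [0.5, -0.6, -0.6]
grip_width: 0.0002
gripper_force: 0.0
```

```bash
python3 - <<'E'
from h import *
s=robot.get_state();pose=np.r_[s['position'],s['tcp_rot']];print(s['clock'],pose[:3],s['ft_force'])
p=cam('wrist');im=p['pixels']
for t in('blade_end','specimen_a'):
    for d in robot.search_frame(p,t)[:4]: print(t,np.round(d['centre'],4),rail(d['centre']),round(d['p'],2))
h=cv2.cvtColor(im,cv2.COLOR_BGR2HSV)
m=cv2.inRange(h,(100,150,80),(120,255,255));n,l,st,ce=cv2.connectedComponentsWithStats(m)
for i in range(1,n):
    if st[i,4]>60:
        q=np.argwhere(l==i)[:,::-1].astype(np.float32)
        (c,wh,ang)=cv2.minAreaRect(q);b=cv2.boxPoints((c,wh,ang))
        print(st[i],[rail(ray(pose,k,.033,1)).tolist() for k in b])
E
```

```text
20.15 [0.50636645 0.15596199 0.12215369] [ 0.49233054 -0.634649   -0.6147454 ]
blade_end [0.5282 0.2031 0.0322] [ 15.6 -16.7] 0.84
specimen_a [0.5182 0.2265 0.0206] [0.4 3.7] 0.89
specimen_a [0.5211 0.2537 0.0224] [-3.2 30.9] 0.89
specimen_a [0.527  0.2806 0.024 ] [-3.8 58.4] 0.8
specimen_a [0.5354 0.312  0.0214] [-3.  90.9] 0.61
[434  33  78  73 926] [[-121.5, 55.6], [-119.7, 109.8], [-68.5, 121.2], [-68.8, 64.0]]
[318 162  13  72 410] [[-20.0, -27.4], [-20.4, -16.9], [48.6, -11.4], [49.4, -22.7]]
```

```bash
python3 - <<'E'
from h import *
s=robot.get_state();pose=np.r_[s['position'],s['tcp_rot']]
im=cam('wrist')['pixels'];h=cv2.cvtColor(im,cv2.COLOR_BGR2HSV)
m=cv2.inRange(h,(100,150,60),(125,255,255));m[:,:310]=0;m[:,340:]=0
v=h[...,2]
for r in range(160,240,4):
    c=np.where(m[r]>0)[0]
    if len(c): print(r,c.min(),c.max(),v[r,c].tolist())
# rail side edges: white/green transition rows, same picture
for col in (200,240,280,300,360,380,400):
    w=np.where((h[:,col,1]<60)&(h[:,col,2]>120))[0]; print(col,w.min() if len(w) else None,w.max() if len(w) else None)
for c in [(322,164),(322,228)]: print(rail(ray(pose,c,.033,1)))
E
```

```text
168 326 331 [125, 187, 236, 242, 242, 236]
172 326 331 [113, 212, 239, 242, 242, 231]
176 326 331 [115, 220, 243, 243, 244, 242]
180 326 330 [135, 229, 243, 243, 243]
184 326 330 [181, 238, 243, 243, 239]
188 325 330 [118, 215, 243, 243, 243, 234]
192 325 330 [125, 235, 246, 245, 244, 241]
196 325 329 [134, 237, 246, 245, 245]
200 325 329 [174, 242, 247, 245, 242]
204 324 329 [130, 219, 243, 244, 245, 236]
208 324 329 [127, 238, 246, 245, 245, 244]
212 324 328 [131, 238, 248, 245, 245]
216 324 328 [174, 241, 246, 245, 242]
220 321 328 [98, 94, 123, 225, 245, 245, 246, 238]
224 320 329 [98, 99, 95, 110, 218, 219, 217, 232, 235, 142]
228 320 331 [159, 234, 245, 245, 243, 218, 205, 224, 238, 243, 243, 240]
232 321 332 [244, 240, 239, 248]
236 322 330 [144, 210, 243, 246, 248, 230, 163]
200 None None
240 157 201
280 157 202
300 158 203
360 39 204
380 159 205
400 159 206
[-21.  -24.4]
[ 40.6 -20.9]
```

```bash
python3 - <<'E'
from h import *
s=robot.get_state();pose=np.r_[s['position'],s['tcp_rot']]
g=lambda a,b,z:np.arctan2(*(ray(pose,b,z,1)-ray(pose,a,z,1))[:2][::-1])
bl=g((326.3,216),(328.9,168),.033);rl=[g((240,201),(400,206),.011),g((240,157),(400,159),.011)]
print(bl,rl,'v=',[5.34-((bl-(r-np.pi/2))%(2*np.pi)) for r in rl])
E
```

```text
2.915584184187685 [np.float64(1.340230732791297), np.float64(1.338926733541364)] v= [np.float64(2.1938502218087153), np.float64(2.192546222558782)]
```

The blade measures v ≈ 2.19, which is fully shut. The pucks are home and the arm is clear, so I hand it in.

```bash
python3 -c "
from h import *
print(robot.finish_job())"
```

```text
the job is handed in; nothing more can be done
None
```

I handed the job in at about 20 s of the 45 s allowed: all four specimens are packed against the stop and the keeper blade is shut at about 2.19 of 2.2 rad, by my measurements, but the hand-in returned no verdict.

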